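# Press the lid home on a tin with the ratchet lid press

## Task

Close the tin standing in the counter-top press: pump the trigger until the ram has pushed the lid fully home, working gently and stopping as soon as you feel the lid bottom out, because one hard squeeze beyond that crushes the tin. Then press the release button until the ram has sprung all the way back up. Work only the trigger and the button, do not push the ram, lid or tin by hand, and leave the other goods on the counter alone.

Things in the scene. Friction and masses are not known exactly. Their poses are not given: they have to be found in the camera images.
- press: Grey cast lid press fixed to the counter, yawed at random. Origin on the counter below the ram's vertical axis; -x points to the trigger (front), +x to column and release button, z up. Base plate 165 x 130 x 12 mm; head: box 160 to 230 mm above the counter, x -30 to 95 mm, 56 mm wide. The ram's steel rack bar stands out of the head's top on the axis, up to 278 mm, sinking as the ram advances.
- press_trigger (a joint): Trigger: forked lever on a level pin 42 mm behind the ram's axis, 217 mm up; black paddle at its front, 127 mm from the pin. Rad: 0 let go (springs back; slants 0.20 up), 0.40 fully down. Takes hold of the rack at about 0.15, then 3.5 mm of paddle moves the ram 1 mm. Past about 0.37 the ratchet keeps the next tooth (8 mm a pump); stopped short, the ram falls back one tooth, the lid stays where it is.
- trigger_pad (a point): Centre of the top of the black paddle (44 mm front to back, 36 wide): press straight down with shut fingertips. At rest 81 mm before the ram's axis, 249 mm up; a pump is 47 mm down (50: hard stop, force jumps), then let it up fully. 5 to 10 N with the ram free, 9 to 12 N as the lid slides; when the lid bottoms the force climbs 1 to 2 N per mm: 14 to 16 N is enough, from 20 N the tin is crushed.
- press_release (a joint): Release button: black, round, 22 mm across, on top of the head 70 mm behind the ram's axis, pressed straight down. Metres: 0 up, 0.012 fully down (press 11 mm); takes 3 to 11 N. From about 7 mm down it frees the ratchet and the ram springs up by itself in about 0.5 s, if the trigger is fully let go. It dips and clicks by itself as the ram advances.
- release_top (a point): Centre of the release button's top face, 252 mm above the counter when up.
- pad_face (a point): Centre of the underside of the ram's pad, 1 to 2 mm below the ram's origin.
- tin: Metal tin with a paper label, 64 mm across, 70 mm tall, standing loose between four small lugs on the press base under the ram. Origin: centre of its underside (12 mm above the counter), z up.
- lid (a joint): How far the push-in lid stands proud of home, in m: 5 to 9 mm at the start, 0 when its flange sits on the tin's rim. It slides in stiffly, at about 13 N under the ram, and stays where it has been pushed.
- lid_top (a point): Centre of the lid's top face (58 mm across); 85 mm above the counter when the lid is home.
- seat (a point): Point on the press base on the ram's axis, where the tin's underside stands.
- jar: Bystander: glass jar with a cap, 68 mm across, 110 mm tall, origin at its underside. Leave alone.
- shut_tin: Bystander: another, already shut tin, 64 mm across, 72 mm tall, away from the press, origin at its underside. Leave alone.
- carton: Bystander: carton 60 x 130 x 45 mm, origin at its underside. Leave alone.
- press_pad: The ram's round rubber-faced pad (44 mm across, 9 mm thick, stiffly sprung), which bears on the lid; a nut sets it 1 to 2 mm below the ram's origin. Origin at its underside. Not to be pushed directly.
- press_ram: The ram: steel rack bar 10 x 32 mm, the pad at its lower end. Origin on its axis, 123.5 mm above the counter with the ram fully up and that much lower as it has advanced (56 mm at most). A spring lifts it; the ratchet holds it tooth by tooth (8 mm) until the release is pressed. It starts 8 to 24 mm down; the lid bottoms at about 37 mm. Not to be pushed directly.

How it is judged:
By the outcome, as a careful person would: the job done as asked, in the order asked, and still so for the second after the job is handed in, with the robot touching nothing.
It also fails if it takes over 58 s, if anything falls off the work surface, if the arm or the gripper's body presses on something with over 40 N, if the wrist force passes 120 N, or if a joint passes its speed limit or range.

## Robot

A 6-joint arm with a two-finger parallel gripper is mounted at the origin on the work surface. World frame = base frame: x ahead of the robot, y to its left, z up, the work surface at z = 0. Lengths are in mm, angles in rad, forces in N, time in s.
With the tool pointing down it reaches from about 400 to 925 mm from the base axis. Payload 12.5 kg.
Tool frame: the origin (TCP) lies on the mounting face of the last link; the fingertips stand 190 mm ahead of it and the grasp point (between the pads) lies 171 mm ahead of it (env.tcp_to_tips is the distance from the TCP to the fingertips, in mm); x points along the fingers, y is the direction in which the jaws open and shut, and the axes are right-handed (so a half turn about x gives the same grasp; the last joint's range is limited). The gripper opens to 95 mm and grips with 3 to 60 N. Pads are 20 mm wide; open, the fingers measure 119 mm over their backs; the gripper's body (75 mm by 180 mm) begins 59 mm behind the grasp point.
Start: joints at [1.148, 0.491, 1.559, -0, 1.092, -0.106], TCP at [194.681, 593.906, 404.761] pointing down, gripper open.
Joint ranges: [-3.1, 3.1], [-0.84, 2.19], [0.05, 2.79], [-1.13, 4.28], [0.06, 2.93], [-2.69, 2.69]. Speed limits (rad/s): [2.22, 2.22, 2.79, 3.14, 3.14, 3.14].

## Interface

Orientations are given as [roll, pitch, yaw] about the fixed x, y, z axes, in that order (R = Rz(yaw) Ry(pitch) Rx(roll)).
In Python, from cell import monitor, cams, job, env gives the robot as it stands. The module is installed in compiled form; this text tells all that it offers.
- The arm moves only by the tool apply_moves, never from a script. Its argument "series" is a list of rows, each a list of 3 entries, a list of its own where there are three numbers: the closure, from -1 (fully open) to 1 (shut), so that 0 is half open, then the shift along the tool's x, y, z in cm, then the turn about the tool's x in rad. A call has 1 to 20 rows; each row is the pose to reach, as a shift and turn from the pose commanded when the call began, along the tool's axes at that moment; what a row does not reach only later rows make up. A row lasts 1/8 s, in which the tool goes at most 62.5 mm and 10.7 degrees, less where a joint would pass 70% of its speed; a pose out of reach is approached as far as the arm can. A call with a gripper value outside its range is refused whole. The fingers move at their own pace and stop on an object; the grip force is fixed at half the most. Time passes only in rows, so rows that repeat a pose let the fingers close. It gives the time, the measured TCP pose, the force and the opening at its end, in the units of the state.
- monitor.state(): the state, without advancing time (a new reading comes with each control period).
- cams.read_camera(name): name is "scene" or "side" or "wrist"; returns a dict with "image" (400x640x3 uint8, red, green, blue), "fx", "fy", "cx", "cy" (pixels), "k1" (the pictures are not rectified: a ray, as slopes to the right and down, at radius r is drawn at 1 + k1 r^2 times it, then the intrinsics apply), "position" and "orientation" of the camera in the world. Camera axes: x right, y down, z forward; pixel columns grow to the right and rows downward; lengths in mm; the calibration is good to about 2 mm. A picture is of the moment at which its call begins. There is no depth.
- job.job_done(): hands the job in, once; it reports no verdict.
The state is a dict: "t": time; "joints": joint angles; "qvel": joint speeds; "tau": joint torques, N m; "eef_pos": TCP position; "tcp_rot": TCP orientation; "ft_force": force on the tool from outside, world axes, zero at the start; "moment": the same for the moment, N m; "opening": opening from 0.0 (shut) to 1.0 (fully open).
Only numpy, scipy, OpenCV 4.12 (cv2) and the standard library are available. Lean on these libraries where they do the work, as an engineer would, in place of code of your own. Each camera call takes 0.05 s, during which the arm holds its last target. There are 200 camera calls.

## Working session

There is one attempt and no reset: what is moved stays moved. The work goes in short steps, Python scripts to look and compute and a tool call to move; the robot and the scene stay as the last step left them, time stands still between calls to the robot, and variables do not carry over. Pictures are saved under pics/ and viewed, about 8 in all and at most 12, crops included, and the job is handed in when it is done.

Besides the shell and the picture viewer there is one more tool, called after ">>>" as name(argument=value, ...) on one line, values as JSON. apply_moves: Moves the arm, as the interface text tells. Its arguments: {"type":"object","properties":{"series":{"type":"array"}},"required":["series"]}

```bash
mkdir -p pics; python3 - <<'E'
from cell import monitor,cams,job,env
import cv2
s=monitor.state();print({k:s[k] for k in s})
print(env.tcp_to_tips)
for n in ("scene","side","wrist"):
    c=cams.read_camera(n);cv2.imwrite(f"pics/a_{n}.png",c["image"][:,:,::-1])
    print(n,{k:c[k] for k in c if k!="image"})
E
```

```text
{'t': 0.0, 'joints': array([ 1.14839668e+00,  4.91577859e-01,  1.55947712e+00, -2.76940084e-05,
        1.09171716e+00, -1.05613647e-01]), 'qvel': array([-2.11628830e-03,  4.09958725e-05,  2.77847971e-03,  5.30736371e-05,
       -4.51955217e-04, -2.58409013e-05]), 'tau': array([ 2.12393432e-03, -6.12642002e+01, -2.58185774e+01,  6.93533476e-02,
        4.81489627e-02, -1.23583181e-04]), 'eef_pos': array([194.66851681, 593.8686398 , 404.14072747]), 'tcp_rot': array([-1.65558943,  1.56961658, -1.97236265]), 'ft_force': array([ 0.54782765,  0.24416821, -0.62605841]), 'moment': array([ 0.02954271, -0.0464464 , -0.02614194]), 'opening': 0.9993409377742213}
190.1
scene {'fx': 421.8476723983764, 'fy': 421.8476723983764, 'cx': 321.0325033367565, 'cy': 202.0607057711237, 'k1': -0.028315965639679485, 'position': array([1100.27822643, -595.19287846,  893.49554987]), 'orientation': array([-2.30410226, -0.01845526,  0.81290228])}
side {'fx': 427.7198034459123, 'fy': 427.7198034459123, 'cx': 323.7963067594287, 'cy': 191.6585922240012, 'k1': 0.03046119189913899, 'position': array([-282.86268172, -812.41380334,  960.57994787]), 'orientation': array([-2.18450229,  0.01352901, -0.80419547])}
wrist {'fx': 294.8163800571539, 'fy': 294.8163800571539, 'cx': 324.80795056379156, 'cy': 199.6371235254001, 'k1': -0.03389488425906718, 'position': array([115.46201508, 619.60297205, 383.55756327]), 'orientation': array([2.84544772e+00, 5.34975455e-04, 1.25382811e+00])}
```

View pics/a_scene.png

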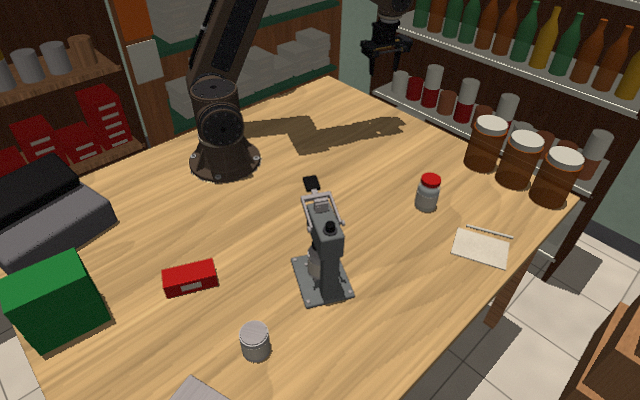

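View pics/a_side.png

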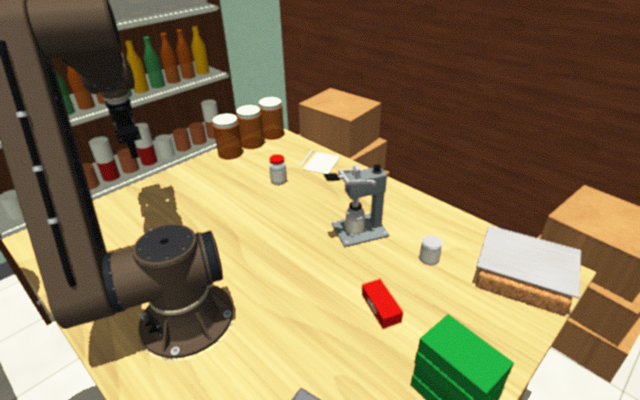

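The scene view shows the paddle near (311,184) and the button near (330,228). In the side view they are near (332,177) and (377,168). I'll segment these dark blobs and cast rays to find their positions.

```bash
cat > h.py <<'E'
import numpy as np,cv2
from scipy.spatial.transform import Rotation as Ro
def ray(c,u,v):
    K=np.array([[c["fx"],0,c["cx"]],[0,c["fy"],c["cy"]],[0,0,1]])
    p=cv2.undistortPoints(np.array([[[u,v]]],float),K,np.array([c["k1"],0,0,0.]))[0,0]
    return np.array(c["position"]),Ro.from_euler("xyz",c["orientation"]).apply([p[0],p[1],1])
def onz(c,u,v,z):
    o,d=ray(c,u,v);return o+d*(z-o[2])/d[2]
def tri(c1,p1,c2,p2):
    (a,d),(b,e)=ray(c1,*p1),ray(c2,*p2)
    t=np.linalg.lstsq(np.c_[d,-e],b-a,rcond=None)[0]
    return (a+d*t[0]+b+e*t[1])/2,np.linalg.norm(a+d*t[0]-b-e*t[1])
def blobs(img,box,thr=55):
    x0,y0,x1,y1=box;m=(img[y0:y1,x0:x1].max(2)<thr).astype(np.uint8)
    n,l,s,c=cv2.connectedComponentsWithStats(m)
    return [(s[i].tolist(),(c[i]+[x0,y0]).round(1).tolist()) for i in range(1,n) if s[i,4]>12]
E
python3 - <<'E'
from h import *;from cell import cams
S=cams.read_camera("scene");D=cams.read_camera("side")
print(blobs(S["image"],(295,170,350,240)));print(blobs(D["image"],(318,155,395,190)))
a=cv2.resize(S["image"][160:310,260:380],None,fx=4,fy=4)[:,:,::-1]
b=cv2.resize(D["image"][150:250,310:400],None,fx=4,fy=4)[:,:,::-1]
o=np.zeros((600,800,3),np.uint8);o[:600,:400]=a[:600,:400];o[:400,440:800]=b;cv2.imwrite("pics/b.png",o)
for z in(249,):print(onz(S,311,184,z),onz(D,332,177,z))
for z in(252,):print(onz(S,330,226,z),onz(D,377,167,z))
E
```

```text
[([8, 6, 17, 16, 186], [310.8, 182.8]), ([16, 49, 9, 21, 75], [314.1, 232.8]), ([29, 51, 12, 15, 121], [329.6, 227.6])]
[([56, 10, 6, 8, 42], [376.6, 168.2]), ([7, 19, 14, 6, 63], [331.6, 176.7])]
[525.67426967 -68.07375194 249.        ] [510.66424588 -69.37894722 249.        ]
[ 659.63105958 -135.42362857  252.        ] [ 644.22991493 -136.81389224  252.        ]
```

View pics/b.png

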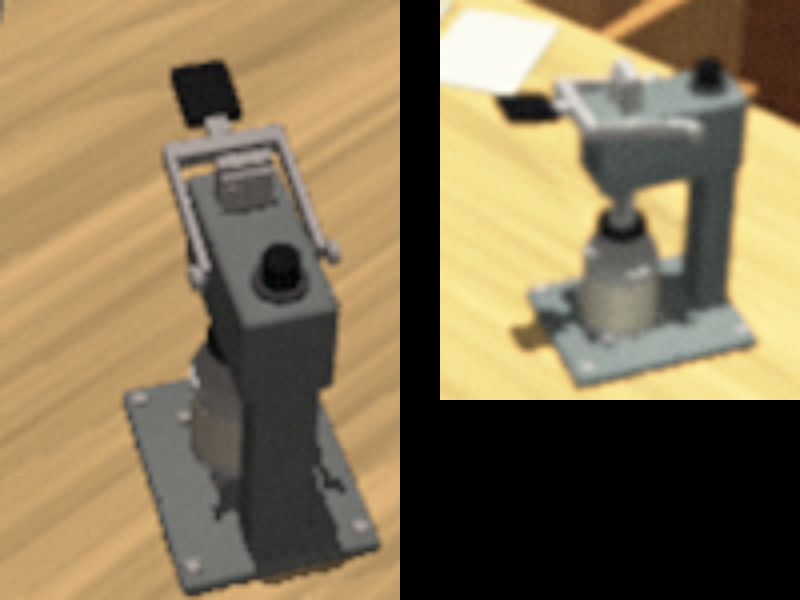

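The crop shows the paddle centre at scene (311.2,183) and side (331.8,176.7). The button's top face is at scene (330.5,222.5) and side (377.2,166).

```bash
python3 - <<'E'
from h import *;from cell import cams,monitor
S=cams.read_camera("scene");D=cams.read_camera("side")
for p,q,z in(((311.2,183),(331.8,176.7),249),((330.5,222.5),(377.2,166),252)):
    print(tri(S,p,D,q),onz(S,*p,z),onz(D,*q,z))
# base plate corners (z=12) in scene, head
for p in((291,258.5),(305.5,307),(354.5,296),(340,251.5)): print(onz(S,*p,12))
q=cams.read_camera("wrist");R=Ro.from_euler("xyz",monitor.state()["tcp_rot"]).as_matrix();print(R.round(3));print((R.T@(np.array(q["position"])-monitor.state()["eef_pos"])).round(1))
E
```

```text
(array([518.31361668, -60.99137071, 243.15715065]), np.float64(0.9617320412840699)) [523.21500274 -65.17686045 249.        ] [511.46786731 -67.79778864 249.        ]
(array([ 652.96241313, -129.00392508,  250.53720875]), np.float64(4.655121171857999)) [ 652.76122367 -127.20466115  252.        ] [ 649.32459035 -133.60474152  252.        ]
[ 512.14239462 -128.46134152   12.        ]
[ 653.90018163 -202.68561829   12.        ]
[713.19706145 -90.70011732  12.        ]
[584.44187085 -12.29848156  12.        ]
[[-0.     0.312  0.95 ]
 [-0.     0.95  -0.312]
 [-1.    -0.     0.   ]]
[ 20.7  -0.2 -83.3]
```

Both views agree on the paddle at about (516,-65) and the button at about (651,-130), with press yaw about -0.45. I'll move above the paddle with the fingers shut and the tips at about 290 mm.

>>> apply_moves(series=[[1,[-4,0,0],0],[1,[-7.5,-3,3],0],[1,[-7.5,-7,7],0],[1,[-7.5,-11,11],0],[1,[-7.5,-15,15],0],[1,[-7.5,-19,19],0],[1,[-7.5,-23,23],0],[1,[-7.5,-27,27],0],[1,[-7.5,-31,31],0],[1,[-7.5,-35,35],0],[1,[-7.5,-39,39],0],[1,[-7.5,-43,43],0],[1,[-7.5,-47,47],0],[1,[-7.5,-50,49],0],[1,[-7.5,-52.6,51.1],0],[1,[-7.5,-52.6,51.1],0],[1,[-7.5,-52.6,51.1],0],[1,[-7.5,-52.6,51.1],0]])

```text
t: 2.65
eef_pos: [516.1, -64.2, 479.9]
tcp_rot: [1.073, 1.571, 0.758]
ft_force: [-0.7, 0.9, -0.5]
opening: 0.001
```

```bash
python3 - <<'E'
from h import *;from cell import cams,monitor
W=cams.read_camera("wrist");D=cams.read_camera("side");S=cams.read_camera("scene")
cv2.imwrite("pics/c.png",np.vstack([np.hstack([cv2.resize(W["image"],(640,400))[100:400,240:640],cv2.resize(D["image"][130:220,290:410],(400,300))]),np.hstack([cv2.resize(S["image"][140:260,260:420],(400,300)),cv2.resize(W["image"],(400,300))])])[:,:,::-1])
print(monitor.state()["ft_force"],monitor.state()["opening"])
E
```

```text
[-0.27583786  0.69793026  0.39458739] 0.007433778693481605
```

View pics/c.png

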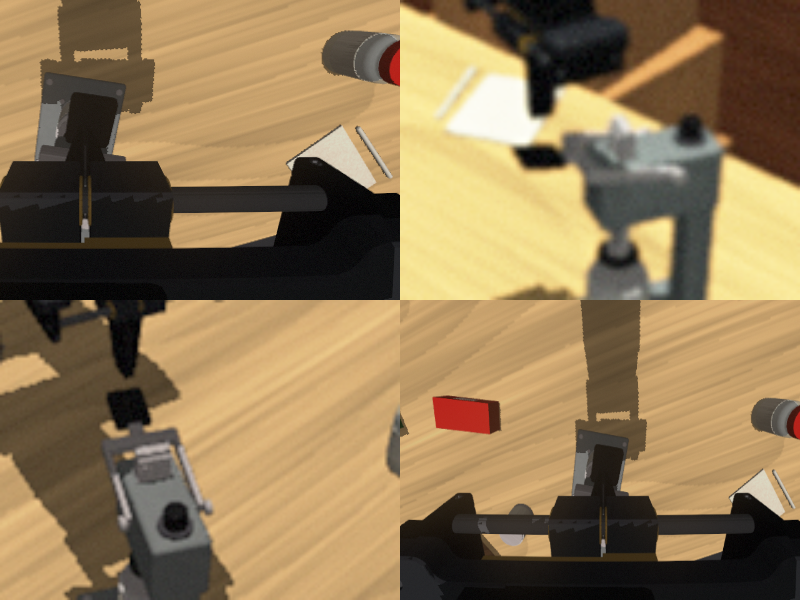

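The fingertips stand just above and in line with the paddle. In the wrist view the paddle's front edge runs from about (312,193) to (358,197). I'll check the offset from that edge.

```bash
python3 - <<'E'
from h import *;from cell import cams,monitor
W=cams.read_camera("wrist");im=W["image"];m=monitor.state();p=np.array(m["eef_pos"])
g=im.max(2)[185:256:5,296:372:4];print(g)
a,b=onz(W,312,193,253.5),onz(W,358,197,253.5);print(a,b,np.linalg.norm(a-b),(a+b)/2,p)
y=-.455;u=np.array([np.cos(y),np.sin(y),0]);c=(a+b)/2+22*.98*u;print("centre",c,c-p)
E
```

```text
[[ 65  67  65  64  62  64  62  62  63  63  62  62  63  61  62  61  61  62
  100]
 [ 66  67  65  64  64  63  62  63  62  61  61  61  63  62  62  65  85  59
   99]
 [ 65  67  66  64  37  33  32  30  31  32  35  42  59  61  62  62  70  75
   94]
 [ 66  87  78  66  35  32  31  33  31  33  32  31  32  31  33  36  63  96
   96]
 [123  87  82  79  33  30  34  33  35  32  31  31  33  33  32  33  61 103
   97]
 [123 118  79  69  34  33  33  33  30  30  32  32  30  34  32  38  60  97
  109]
 [124  88  74  58  34  30  31  29  32  32  31  31  31  32  31  97 133 177
  176]
 [123  77  96  36  33  32  32  30  29  32  27  33  32  34  33 116 171 198
  202]
 [125  95  83  34  32  29  30  29  30  30  30  29  29  32  32 113 202 201
  199]
 [173  85  85  32  29  31  26  28  28  30  31  31  31  32 101 101 195 189
  182]
 [179  86  39  31  30  31  25  28  26  25  31  32  31  31 117 158 178 179
  182]
 [ 58  50  49  29  30  26  26  30  27  28  26  31  30  27 119 180 185 190
  193]
 [ 50  50  50  50  26  25  29  36  26  24  28  28  29 103 113 213 215 213
  212]
 [ 69  69  68  58  27  24  26  35  26  24  24  29  48 107 100 212 214 214
  216]
 [ 79  75  71  21  27  26  23  34  24  26  21  26  62  67  68  82 129 215
  216]]
[489.10648385 -65.43747941 253.5       ] [502.37632658 -34.59104438 253.5       ] 33.57962596339658 [495.74140522 -50.0142619  253.5       ] [516.25233944 -64.55488334 479.87736824]
centre [515.10791298 -59.48906938 253.5       ] [  -1.14442646    5.06581396 -226.37736824]
```

The measured paddle centre is (515,-61). I'll shift 3 mm in tool y and do the first pump. The ram is at most 24 mm down, so this pump can't bottom the lid.

>>> apply_moves(series=[[1,[2,0.3,0],0],[1,[3.4,0.3,0],0],[1,[4,0.3,0],0],[1,[4.5,0.3,0],0],[1,[5,0.3,0],0],[1,[5.5,0.3,0],0],[1,[6,0.3,0],0],[1,[6.5,0.3,0],0],[1,[7,0.3,0],0],[1,[7.4,0.3,0],0],[1,[7.8,0.3,0],0],[1,[8.2,0.3,0],0],[1,[8.5,0.3,0],0],[1,[8.6,0.3,0],0],[1,[8.6,0.3,0],0]])

```text
t: 4.72
eef_pos: [517.4, -62.3, 393.9]
tcp_rot: [0.124, 1.57, -0.193]
ft_force: [-2.9, 0.5, 7.8]
opening: 0.005
```

```bash
python3 - <<'E'
from h import *;from cell import cams,monitor
D=cams.read_camera("side");S=cams.read_camera("scene")
cv2.imwrite("pics/d.png",np.hstack([cv2.resize(D["image"][150:250,310:410],(400,400),interpolation=cv2.INTER_CUBIC),cv2.resize(S["image"][160:260,260:360],(400,400),interpolation=cv2.INTER_CUBIC)])[:,:,::-1])
m=monitor.state();print(m["ft_force"],m["eef_pos"])
E
```

```text
[-1.85900707  0.81715391  6.65096851] [517.3443308  -62.31414126 393.94070706]
```

View pics/d.png

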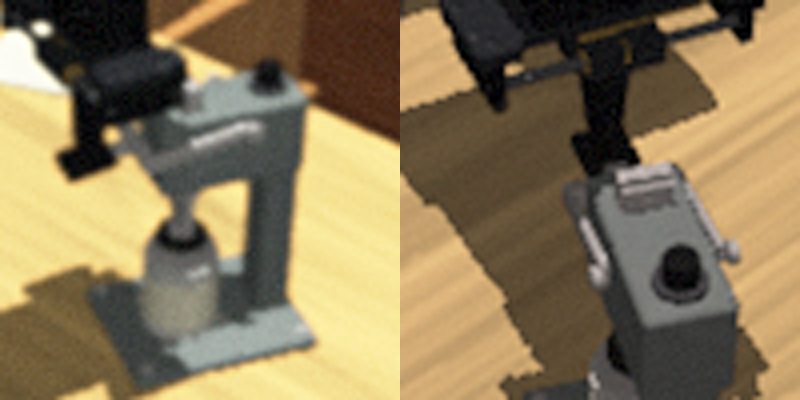

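Paddle down with 7 N, so the ram is still free. I'll go 2 mm deeper to catch the tooth, then let it up fully.

>>> apply_moves(series=[[1,[0.2,0,0],0],[1,[0.2,0,0],0],[1,[-0.8,0,0],0],[1,[-1.8,0,0],0],[1,[-2.8,0,0],0],[1,[-3.8,0,0],0],[1,[-4.8,0,0],0],[1,[-5.4,0,0],0],[1,[-5.4,0,0],0],[1,[-5.4,0,0],0]])

```text
t: 6.08
eef_pos: [517.3, -62.3, 447.4]
tcp_rot: [3.07, 1.57, 2.753]
ft_force: [0.2, -0.3, -0.5]
opening: 0.004
```

```bash
cat > r.py <<'E'
from h import *;from cell import cams,monitor
import sys
S=cams.read_camera("scene");m=monitor.state();print(m["t"],m["ft_force"],m["eef_pos"])
cv2.imwrite(f"pics/{sys.argv[1]}.png",cv2.resize(S["image"][180:260,300:370],(700,600)if 0 else (525,600),interpolation=cv2.INTER_CUBIC)[:,:,::-1])
g=S["image"].max(2);print(g[190:218,314:334:2])
ax=np.array([589,-96.]);o,d=ray(S,321.2,200);
for v in (196,198,200,202,204,206,208):
    o,d=ray(S,321.5,v);t=np.dot(ax-o[:2],d[:2])/np.dot(d[:2],d[:2]);print(v,(o+d*t).round(1))
E
python3 r.py e
```

```text
6.125 [ 0.15568307  0.98731433 -0.14028613] [517.30123076 -62.24682558 447.36538088]
[[ 94  76 147 190 218 227 226 202 219 227]
 [ 88  84 206 223 200 203 171 116 159 228]
 [ 90  79 163 179 135 120  79  78 108 228]
 [ 87  77  97  78  78  81  81  87 102 225]
 [ 89  84  85  83  86  84  91  89  82 215]
 [ 84  83  88  91  93  87  90  85  81 203]
 [ 93  90  86  85  85  73  73  70  74 191]
 [ 87  85  80  71  70  68  78 100  65 154]
 [ 75  74  71  79 111 151 182 195  73 162]
 [ 69 105 117 173 175 206 229 237  93 195]
 [169 188 171 223 192 187 195 206 100 180]
 [227 218 186 199 185 184 186 155 127 164]
 [188 188 184 191 192 172 155 124 170 139]
 [152 193 181 155 153 123  91 106 177 121]
 [134 163 140  84  93 117 139 143 176  87]
 [ 68  92 115 128 147 158 150 144 163  78]
 [ 74 148 161 146 143 132 107 112 127 131]
 [ 77 151 136 106  98  87  90 109 118 149]
 [ 71 105  89  86  93 103  87 113 124 143]
 [ 81  92  94  97  89 103  86 111 123 143]
 [ 98  88  90  97  93  98  84  90 128 132]
 [119  90  93  92  85  76 103  94 125 128]
 [127  86  78  65 103  95 131 127 126 121]
 [118  99  95  91 130 131 129 124 125 126]
 [128 128 130 130 125 126 124 128 121 125]
 [127 128 125 126 124 128 126 126 125 127]
 [127 126 125 124 124 126 127 120 124 126]
 [128 127 126 126 123 125 123 123 123 125]]
196 [590.  -94.9 268.3]
198 [590.1 -94.9 262.3]
200 [590.2 -94.8 256.3]
202 [590.3 -94.7 250.2]
204 [590.4 -94.6 244. ]
206 [590.5 -94.5 237.8]
208 [590.5 -94.4 231.5]
```

View pics/e.png

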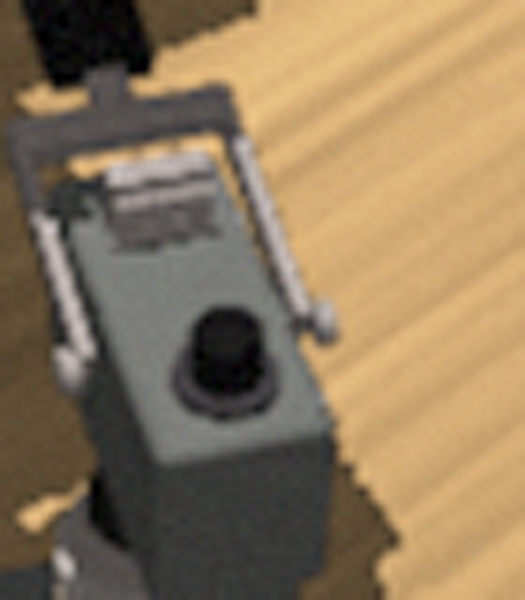

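The rack top reads about 250 mm, so the ram is 24 to 32 mm down, which is ambiguous. I'll do the second pump in force-checked stages.

>>> apply_moves(series=[[1,[0.6,0,0],0],[1,[1.2,0,0],0],[1,[1.8,0,0],0],[1,[2.4,0,0],0],[1,[2.8,0,0],0],[1,[3.0,0,0],0],[1,[3.2,0,0],0],[1,[3.4,0,0],0],[1,[3.6,0,0],0]])

```text
t: 7.25
eef_pos: [517.1, -62.1, 411.8]
tcp_rot: [2.911, 1.57, 2.594]
ft_force: [-5.4, 1.5, 6.9]
opening: 0.004
```

>>> apply_moves(series=[[1,[0.2,0,0],0],[1,[0.4,0,0],0]])

```text
t: 7.5
eef_pos: [517.0, -62.1, 407.8]
tcp_rot: [2.896, 1.57, 2.58]
ft_force: [-5.5, 3.1, 7.0]
opening: 0.001
```

>>> apply_moves(series=[[1,[0.2,0,0],0],[1,[0.4,0,0],0]])

```text
t: 7.75
eef_pos: [517.1, -62.1, 403.9]
tcp_rot: [2.872, 1.57, 2.555]
ft_force: [-5.0, 1.6, 8.6]
opening: 0.004
```

>>> apply_moves(series=[[1,[0.2,0,0],0],[1,[0.3,0,0],0]])

```text
t: 8.0
eef_pos: [517.1, -62.1, 400.9]
tcp_rot: [2.713, 1.57, 2.396]
ft_force: [-4.2, 2.5, 7.8]
opening: 0.005
```

Still free at this depth, so this pump can't bottom the lid either. I'll finish it.

>>> apply_moves(series=[[1,[0.3,0,0],0],[1,[0.5,0,0],0]])

```text
t: 8.25
eef_pos: [517.3, -62.2, 396.2]
tcp_rot: [0.108, 1.57, -0.209]
ft_force: [-3.2, 1.1, 10.7]
opening: 0.005
```

>>> apply_moves(series=[[1,[0.2,0,0],0],[1,[0.4,0,0],0],[1,[0.4,0,0],0]])

```text
t: 8.62
eef_pos: [517.4, -62.3, 392.4]
tcp_rot: [0.014, 1.569, -0.303]
ft_force: [-3.3, 0.7, 10.0]
opening: 0.002
```

>>> apply_moves(series=[[1,[-1,0,0],0],[1,[-2,0,0],0],[1,[-3,0,0],0],[1,[-4,0,0],0],[1,[-5,0,0],0],[1,[-5.4,0,0],0],[1,[-5.4,0,0],0],[1,[-5.4,0,0],0]])

```text
t: 9.62
eef_pos: [517.3, -62.3, 445.4]
tcp_rot: [3.04, 1.57, 2.723]
ft_force: [0.5, 0.3, 0.4]
opening: 0.009
```

```bash
python3 r.py f | head -22
```

```text
9.675 [-0.23234245  0.38839043  0.8217512 ] [517.3108594  -62.26891998 445.36394388]
[[ 91  73 153 188 215 228 224 199 218 227]
 [ 85  88 208 221 199 202 173 117 162 228]
 [ 87  76 163 182 134 117  78  76 109 226]
 [ 89  75  96  78  77  80  84  81 105 227]
 [ 84  83  85  81  88  85  90  92  78 217]
 [ 87  85  84  88  89  84  87  83  83 201]
 [ 89  92  87  87  84  75  71  70  76 190]
 [ 85  87  78  73  70  68  80 102  67 157]
 [ 73  77  70  78 110 148 180 195  74 161]
 [ 70 101 118 170 188 224 240 237  92 194]
 [167 190 196 231 227 206 194 204 100 185]
 [235 235 192 186 170  99  57 146 128 163]
 [192 179  90  73  68 132 138 116 169 141]
 [ 86  70  92 131 150 187 195 116 177 121]
 [114 150 162 192 193 189 188 124 177  85]
 [159 190 190 194 167 156 152 116 163  76]
 [139 179 156 160 109  88 101 129 126 130]
 [106 130  95 102 124 139 153 149 116 151]
 [ 72 116 138 150 165 152 134 129 119 147]
 [ 83 162 153 141 132 111  83 110 125 144]
 [ 95 135 106  93  86  94  84 108 124 131]
```

View pics/f.png

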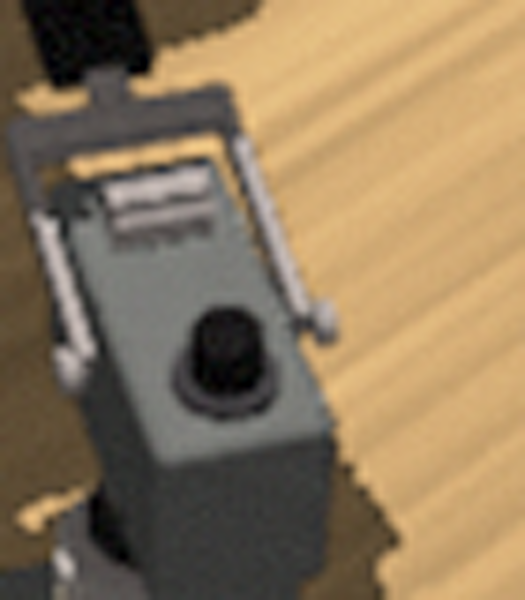

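The rack sank one more tooth, about 8 mm, and the force near the end was about 10 N, so the lid has started to slide. The ram should be about 32 mm down, so the lid should bottom during this next pump. I'll do it gently.

>>> apply_moves(series=[[1,[0.6,0,0],0],[1,[1.2,0,0],0],[1,[1.7,0,0],0],[1,[2.1,0,0],0],[1,[2.4,0,0],0],[1,[2.6,0,0],0],[1,[2.8,0,0],0]])

```text
t: 10.55
eef_pos: [517.2, -62.2, 417.8]
tcp_rot: [2.506, 1.571, 2.19]
ft_force: [-4.3, 0.3, 6.4]
opening: 0.001
```

>>> apply_moves(series=[[1,[0.2,0,0],0],[1,[0.3,0,0],0]])

```text
t: 10.8
eef_pos: [517.1, -62.2, 414.9]
tcp_rot: [2.83, 1.57, 2.513]
ft_force: [-6.3, 2.0, 9.7]
opening: 0.008
```

>>> apply_moves(series=[[1,[0.1,0,0],0],[1,[0.2,0,0],0]])

```text
t: 11.05
eef_pos: [517.0, -62.1, 413.2]
tcp_rot: [2.558, 1.571, 2.241]
ft_force: [-7.1, 1.7, 11.1]
opening: 0.004
```

Sliding, with the tip at 223. I'll continue in 2 mm calls.

>>> apply_moves(series=[[1,[0.1,0,0],0],[1,[0.2,0,0],0]])

```text
t: 11.3
eef_pos: [517.0, -62.1, 411.3]
tcp_rot: [2.645, 1.571, 2.328]
ft_force: [-7.0, 2.3, 12.0]
opening: 0.009
```

>>> apply_moves(series=[[1,[0.1,0,0],0],[1,[0.2,0,0],0]])

```text
t: 11.55
eef_pos: [517.0, -62.1, 409.3]
tcp_rot: [2.586, 1.57, 2.269]
ft_force: [-7.3, 3.4, 11.8]
opening: 0.007
```

>>> apply_moves(series=[[1,[0.1,0,0],0],[1,[0.2,0,0],0]])

```text
t: 11.8
eef_pos: [516.9, -62.1, 407.3]
tcp_rot: [2.536, 1.57, 2.219]
ft_force: [-7.0, 2.8, 11.0]
opening: 0.004
```

>>> apply_moves(series=[[1,[0.1,0,0],0],[1,[0.15,0,0],0]])

```text
t: 12.05
eef_pos: [517.0, -62.1, 405.8]
tcp_rot: [2.644, 1.57, 2.327]
ft_force: [-7.5, 2.7, 12.0]
opening: 0.008
```

>>> apply_moves(series=[[1,[0.1,0,0],0],[1,[0.15,0,0],0]])

```text
t: 12.3
eef_pos: [517.0, -62.1, 404.3]
tcp_rot: [2.499, 1.571, 2.182]
ft_force: [-6.0, 2.4, 11.9]
opening: 0.005
```

>>> apply_moves(series=[[1,[0.1,0,0],0],[1,[0.1,0,0],0]])

```text
t: 12.55
eef_pos: [517.0, -62.1, 403.3]
tcp_rot: [2.367, 1.571, 2.051]
ft_force: [-7.1, 2.2, 11.2]
opening: 0.003
```

>>> apply_moves(series=[[1,[0.1,0,0],0],[1,[0.15,0,0],0]])

```text
t: 12.8
eef_pos: [517.0, -62.1, 401.9]
tcp_rot: [1.493, 1.571, 1.176]
ft_force: [-7.7, 3.3, 12.8]
opening: 0.004
```

>>> apply_moves(series=[[1,[0.1,0,0],0],[1,[0.1,0,0],0]])

```text
t: 13.05
eef_pos: [517.0, -62.1, 401.1]
tcp_rot: [0.493, 1.57, 0.176]
ft_force: [-7.8, 2.3, 15.6]
opening: 0.006
```

>>> apply_moves(series=[[1,[0,0,0],0]])

```text
t: 13.18
eef_pos: [517.0, -62.1, 401.2]
tcp_rot: [0.484, 1.57, 0.167]
ft_force: [-8.3, 2.1, 15.0]
opening: 0.006
```

It holds steady at 15 N, so the lid has bottomed. I'll let the trigger up and go above the release button.

>>> apply_moves(series=[[1,[-1,0,0],0],[1,[-2.2,0,0],0],[1,[-3.6,0,0],0],[1,[-5.5,0,0],0],[1,[-7.5,0,0],0],[1,[-9,0,0],0],[1,[-9,-0.5,4],0],[1,[-9,-1.2,8],0],[1,[-9,-1.8,12],0],[1,[-9,-2.1,14.9],0],[1,[-7,-2.1,14.9],0],[1,[-6,-2.1,14.9],0],[1,[-6,-2.1,14.9],0],[1,[-6,-2.1,14.9],0]])

```text
t: 14.92
eef_pos: [652.2, -128.5, 461.2]
tcp_rot: [0.116, 1.57, -0.2]
ft_force: [0.4, 0.5, -0.2]
opening: 0.005
```

```bash
python3 - <<'E'
from h import *;from cell import cams,monitor
D=cams.read_camera("side");S=cams.read_camera("scene")
cv2.imwrite("pics/g.png",np.hstack([cv2.resize(D["image"][130:230,310:410],(400,400),interpolation=cv2.INTER_CUBIC),cv2.resize(S["image"][160:260,280:380],(400,400),interpolation=cv2.INTER_CUBIC)])[:,:,::-1])
m=monitor.state();print(m["ft_force"],m["eef_pos"])
E
```

```text
[-1.07138696  0.03799266  1.16163797] [ 652.23400887 -128.50963335  461.1515814 ]
```

View pics/g.png

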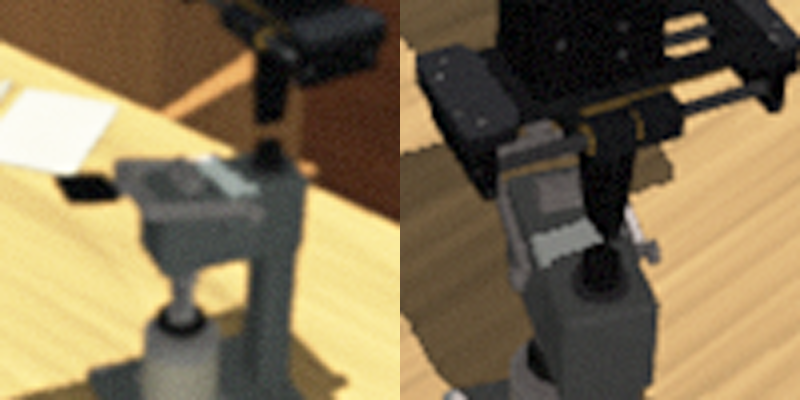

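The tip is over the button with the trigger fully up, give or take about 2 mm. I'll correct that, press 11 mm and hold for the ram to spring back.

>>> apply_moves(series=[[1,[0.8,-0.1,-0.2],0],[1,[1.5,-0.1,-0.2],0],[1,[1.9,-0.1,-0.2],0],[1,[2.2,-0.1,-0.2],0],[1,[2.5,-0.1,-0.2],0],[1,[2.7,-0.1,-0.2],0],[1,[2.9,-0.1,-0.2],0],[1,[3.0,-0.1,-0.2],0],[1,[3.0,-0.1,-0.2],0],[1,[3.0,-0.1,-0.2],0],[1,[3.0,-0.1,-0.2],0],[1,[3.0,-0.1,-0.2],0],[1,[3.0,-0.1,-0.2],0],[1,[3.0,-0.1,-0.2],0],[1,[3.0,-0.1,-0.2],0],[1,[3.0,-0.1,-0.2],0]])

```text
t: 17.02
eef_pos: [650.2, -129.0, 430.5]
tcp_rot: [0.114, 1.57, -0.203]
ft_force: [0.5, -0.1, 5.3]
opening: 0.006
```

```bash
python3 - <<'E'
from h import *;from cell import cams,monitor
D=cams.read_camera("side");S=cams.read_camera("scene")
cv2.imwrite("pics/i.png",np.hstack([cv2.resize(D["image"][150:250,310:410],(400,400),interpolation=cv2.INTER_CUBIC),cv2.resize(S["image"][160:260,280:380],(400,400),interpolation=cv2.INTER_CUBIC)])[:,:,::-1])
m=monitor.state();print(m["ft_force"],m["eef_pos"])
E
```

```text
[0.32261963 0.45673587 5.64415851] [ 650.21470952 -128.95961047  430.4769309 ]
```

View pics/i.png

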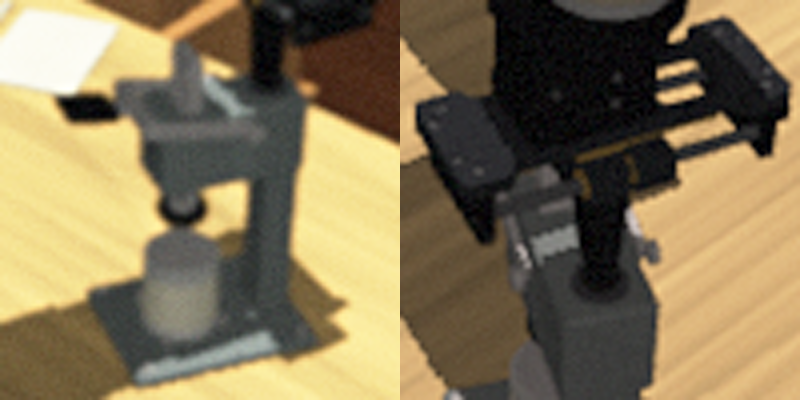

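The ram has sprung up and the pad is clear of the tin. I'll withdraw straight up, aside from the press, and check the ram and lid.

>>> apply_moves(series=[[1,[-0.8,0,0],0],[1,[-2,0,0],0],[1,[-5,0,0],0],[1,[-9,0,0],0],[1,[-12,0,0],0],[1,[-14,5,0],0],[1,[-14,10,0],0],[1,[-14,15,0],0],[1,[-14,20,0],0],[1,[-14,25,0],0],[1,[-14,25,0],0],[1,[-14,25,0],0],[1,[-14,25,0],0]])

```text
t: 18.75
eef_pos: [727.8, 107.4, 570.6]
tcp_rot: [-0.157, 1.571, -0.475]
ft_force: [-0.3, -0.7, -0.4]
opening: 0.003
```

```bash
python3 - <<'E'
from h import *;from cell import cams,monitor
D=cams.read_camera("side");S=cams.read_camera("scene")
cv2.imwrite("pics/j.png",np.hstack([cv2.resize(D["image"][150:250,320:400],(480,600),interpolation=cv2.INTER_CUBIC),cv2.resize(S["image"][160:310,290:370],(320,600),interpolation=cv2.INTER_CUBIC)])[:,:,::-1])
m=monitor.state();print(m["ft_force"],m["eef_pos"])
ax=np.array([589,-96.])
K=np.array([[D["fx"],0,D["cx"]],[0,D["fy"],D["cy"]],[0,0,1]]);R=Ro.from_euler("xyz",D["orientation"]).inv()
P=lambda z,K=K:cv2.projectPoints(np.array([[*ax,z]],float),R.as_rotvec(),-R.apply(D["position"]),K,np.array([D["k1"],0,0,0.]))[0].ravel()
for z in(278,123,121,93,85,82,12):
    q=P(z);print(z,q.round(1),((q-[320,150])*6).round(0))
E
```

```text
[ 0.47536118  0.61201369 -0.05093739] [727.8361355  107.42993661 570.66473832]
278 [355.8 162. ] [215.  72.]
123 [354.4 202.6] [206. 316.]
121 [354.3 203.1] [206. 319.]
93 [354.1 209.9] [205. 359.]
85 [354.  211.8] [204. 371.]
82 [354.  212.5] [204. 375.]
12 [353.5 228.6] [201. 472.]
```

View pics/j.png

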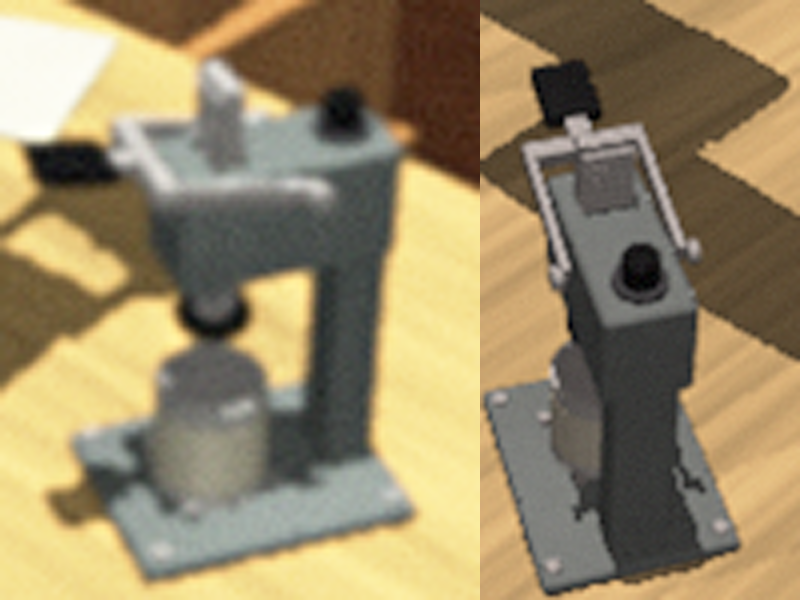

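The rack top is at crop (218,68), against (215,72) predicted for 278 mm, so the ram is fully up. The lid face is centred near (212,374), against (204,371) predicted for 85 mm, so the lid looks home. Trigger and button are both up.

```bash
python3 -c "from cell import job;print(job.job_done())"
```

```text
the job is handed in; nothing more can be done
None
```

The tin is closed and the ram has sprung back up, and I handed the job in at about 19 s of the 58 s allowed.

- **Pumping:** Two full pumps carried the ram down to the lid. The third slid the lid at 11–12 N, and I stopped when the force climbed to 15–15.6 N, which is the lid bottoming out and well below the 20 N that crushes the tin.
- **Release:** I let the trigger up fully, then pressed the release button about 11 mm and held it for about 1 s. The force there was about 5 N.
- **Last checks:** From the side camera, the rack top matched its fully-up height of 278 mm to within about a pixel. The lid top was within about 1–2 pixels of its home position at 85 mm. A pixel is about 4 mm there, so for the lid the force climb is the stronger evidence.
- **Final state:** The trigger and button were both up, and the robot was well clear of the press. I did not take a final picture of the jar, shut tin and carton, but no move went near them.
- **Early mismatch:** The first camera estimates of the paddle differed by about 12 mm between views. I settled it with a closer wrist-camera look before the first press.

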